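# Fit the retaining ring on a seat swivel spindle

## Task

Fit the retaining ring on the spindle of the seat swivel base: take the ring pliers from their holder, put their tips in the ring's two lug holes, lift the ring spread on the tips from its stand, slide it over the spindle, gently press the spring washer down under it and let the ring close fully into the groove. Handle the ring only with the pliers, do not spread it much further than it needs to pass over the spindle and do not push hard on the washer. Finally stand the pliers back upright in their holder, with the handles let go, and leave the other tools and parts alone.

Things in the scene. Friction and masses are not known exactly. Their poses are not given: they have to be found in the camera images.
- pliers: Ring pliers, black with red grips, 155 mm, 180 g, standing tips down in the holder. Origin: hinge pivot; at the start z up, x along the hinge (normal to their flat), y from handle b to a. This is half a, with the lap block of the hinge (26 x 24 x 22 mm) whose underside, 11 mm below the pivot, rests on the holder. Jaws 10 to 11 mm thick (x). Squeezing the handles SPREADS the tips.
- pliers_b (a joint): Angle between the pliers' halves (rad): 0 free, grows as the handles are squeezed, 0.62 at most. Spring 0.75 N m + 0.4 N m/rad: held lightly they can swing in the fingers, so carry them smoothly. Pins 17 mm + 62 mm x angle apart (0.02 to 0.04 suits the holes of the closed ring; about 0.5 spreads it enough). Width over the grips, 74 mm above the pivot: 66 mm - 74 mm x angle.
- tip_a (a point): lower end of the pin of jaw a, 62.5 mm below the pivot. Pin: neck 2.4 mm thick and 3.7 mm long below a flat shoulder (11 mm along x, 5.5 mm along y) that sits on the lug, then a head 3.8 mm across tapering to 1 mm at its end. In a spread ring the head catches under the lug and holds it
- tip_b (a point): the same on jaw b
- grip_a (a point): outer face of the red grip of handle a, 74 mm above the pivot; squeeze here. Grips: 16 mm wide (x), 10 mm thick, from 53 to 91 mm above the pivot; free handles measure 66 mm here, 67 mm at their tops. A guard just below each grip, its top 52 mm above the pivot, sticks 5 mm further out and stops fingers sliding down
- grip_b (a point): the same on handle b
- slot (a point): centre of the slot's mouth, on top of the fixed blue holder block (58 by 96 by 58 mm high). z up; the slot is 16 mm wide along x, 40 mm long along y and goes down to the bench. The pliers' jaws go in; their pivot then is 11 mm above this point.
- ring: Retaining ring for a 50 mm shaft, dark steel C, 3 mm thick, 44 g, flat on its stand. Origin: centre of its underside; z up, x through the gap. Inside 46.4 mm, outside 58 mm. Lugs 11.6 mm square, each with a 6.6 mm square hole 31 mm along x and 9 mm to a side. The body is the back piece; arms a (+y) and b (-y) hinge on it 26 mm from the centre, 150 degrees from the gap.
- ring_a (a joint): how far arm a is sprung open (rad), 0 closed, overstretched beyond 0.25. Its lug moves out 53 mm/rad and resists with 2.7 N + 22 N/rad. At 0.15 on both arms the ring just passes over the spindle if the spindle axis lies 2 to 3 mm from the ring's centre towards the gap; 0.19 to 0.21 leaves 1 to 2 mm of room.
- ring_b (a joint): the same for arm b. Below 0.11 the arms are inside the groove; friction can then hold the ring 2 mm off centre with its arms a little open: draw it about 2 mm towards its gap with the pins while letting go. Clamped round the spindle outside the groove the arms stay at 0.09 or more.
- lug_a (a point): centre of the hole in lug a, at the lug's top face
- lug_b (a point): centre of the hole in lug b, at the lug's top face
- stand: Fixed blue and aluminium ring stand; origin at bench level under its post, x towards the ledge. The ring lies 30 mm above the bench on the post (56 mm across), round a 40 mm pilot and with a 4 mm key in its gap, both 5 mm high. The lugs' outer ends lie on a 60 mm wide ledge; under the lug holes a trough 7 mm wide and 18 mm deep takes the pins.
- swivel: Fixed seat swivel base: black plate 180 by 176 mm on two steel rails 250 mm long (x), 34 mm high, with an upright steel spindle 50 mm across in the middle, its top 88 mm above the bench, edge chamfered 3 mm. Origin on the spindle axis at bench level, z up.
- groove (a point): on the spindle axis at the lower edge of the ring groove, 74 mm above the bench, 14 mm below the spindle's top. The groove is 5 mm wide upwards from here and 2 mm deep (46 mm across). The ring may point any way round.
- washer: Brass-coloured shim on a wave spring, 60 mm across, on the spindle. Origin: centre of its top face, which is 3 mm above point groove and springs down 2.5 mm to a firm stop (2 N to start, 5.6 N at the stop). The ring is in line with the groove when it holds the shim 1 mm or more down, up to the stop; keep it there while letting go. Under the lugs: 10 mm of free space below the unpressed shim.
- wrench: loose steel open-ended wrench, 170 mm, origin under its middle; leave alone
- screwdriver: loose screwdriver with a yellow handle, 190 mm, origin under its middle; leave alone
- bracket: loose black seat bracket, 100 by 50 by 40 mm, origin under its middle; leave alone
Not all that is in view belongs to the job. Leave any white look-alike of the pliers alone.

How it is judged:
By the outcome, as a careful person would: the job done as asked, in the order asked, and still so for the second after the job is handed in, with the robot touching nothing.
It also fails if it takes over 72 s, if anything falls off the work surface, if the arm or the gripper's body presses on something with over 40 N, if the wrist force passes 120 N, or if a joint passes its speed limit or range.

## Robot

A 6-joint arm with a two-finger parallel gripper is mounted at the origin on the work surface. World frame = base frame: x ahead of the robot, y to its left, z up, the work surface at z = 0. Lengths are in m, angles in degrees, forces in N, time in s.
With the tool pointing down it reaches from about 0.375 to 0.75 m from the base axis. Payload 9 kg.
Tool frame: the origin (TCP) lies where the fingers leave the gripper's body, on its centre line; the fingertips stand 73 mm ahead of it and the grasp point (between the pads) lies 54 mm ahead of it (robot.tip_reach is the distance from the TCP to the fingertips, in m); z points along the fingers, y is the direction in which the jaws open and shut (so a half turn about z gives the same grasp; the last joint's range is limited). The gripper opens to 85 mm and grips with 20 to 120 N. Pads are 22 mm wide; open, the fingers measure 114 mm over their backs; the gripper's body (76 mm by 85 mm) begins 54 mm behind the grasp point. The pads swing forward as they close: fully open they stand 13 mm farther back than shut.
Start: joints at [-79.166, 5.964, 5.575, 89.605, 0, 77.527], TCP at [0.237, -0.551, 0.304] pointing down, gripper open.
Joint ranges: [-171.21, 171.21], [-48.23, 106.86], [-62.78, 66.21], [-105.2, 120.99], [-86.42, 89.51], [-180, 180]. Speed limits (degrees/s): [127.2, 127.2, 147.25, 180, 180, 180].

## Interface

Orientations are given as [roll, pitch, yaw] about the fixed x, y, z axes, in that order (R = Rz(yaw) Ry(pitch) Rx(roll)).
In Python, from plant import robot gives the robot as it stands. Calls block until the motion is done:
- robot.move_pose(position, orientation): joint-space move of the TCP to a pose.
- robot.line_to(position, vel=0.15, rotation=None, guard=None): straight line of the TCP; rotation=None keeps the orientation; vel is the mean speed in m/s. With guard (N) it stops when the force on the tool has changed by that much, and returns True; else False.
- robot.goto_joints(angles): joint-space move.
- robot.set_gripper(opening): finger opening in m; the grip force is fixed at half the most; returns when the fingers have stopped.
- robot.pause(seconds).
- robot.ik(position, orientation): joint angles nearest the present ones, or None.
- robot.observe(): the state.
- robot.grab_frame(name): name is "scene" or "top" or "wrist"; returns the picture (400x640x3 uint8, blue, green, red); there is no depth.
- robot.get_calibration(name): a dict with "vertical_fov" (degrees; the focal length in pixels is half the picture's height over the tangent of half this angle, whatever the lens; pixels are square), "cx", "cy" (the principal point, pixels), "rvec" (rotation vector, rad) and "tvec" (3), from world to camera coordinates, as OpenCV has them. Camera axes: x right, y down, z forward; pixel columns grow to the right and rows downward; lengths in m; the calibration is good to about 2 mm. A picture is of the moment at which its call begins: read the wrist's pose just before it. get_calibration takes no time and is no camera call; for the wrist camera it gives the pose at the moment of the call.
A pose or a line that the arm cannot do raises robot.IKError and nothing moves.
- robot.job_done(): hands the job in, once; it reports no verdict.
The state is a dict: "time": time; "q": joint angles; "qvel": joint speeds; "joint_torque": joint torques, N m; "tool_pos": TCP position; "tcp_rot": TCP orientation; "ft_force": force on the tool from outside, world axes, zero at the start; "torque": the same for the moment, N m; "gripper_width": finger opening in m.
Only numpy, scipy, OpenCV 4.12 (cv2) and the standard library are available. Lean on these libraries where they do the work, as an engineer would, in place of code of your own. Each camera call takes 0.05 s, during which the arm holds its last target. There are 200 camera calls.

## Working session

There is one attempt and no reset: what is moved stays moved. The work goes in short steps, each a Python script; the robot and the scene stay as the last script left them, time stands still between calls to the robot, and variables do not carry over. Pictures are saved under pics/ and viewed, about 8 in all and at most 12, crops included, and the job is handed in when it is done.

```bash
ls; mkdir -p pics
python3 - <<'E'
from plant import robot
import cv2,numpy as np
for n in("scene","top","wrist"):
    im=robot.grab_frame(n); cv2.imwrite(f"pics/{n}0.png",im)
    print(n,robot.get_calibration(n))
print(robot.observe())
a=cv2.imread("pics/scene0.png");b=cv2.imread("pics/top0.png")
cv2.imwrite("pics/v1.png",a)
E
```

```text
pics
scene {'vertical_fov': 57.2853403454742, 'cx': 320.8283894776457, 'cy': 206.59498013516452, 'rvec': array([ 1.48891918,  2.04359346, -0.87916015]), 'tvec': array([ 0.16115369, -0.25030196,  1.4375849 ])}
top {'vertical_fov': 54.676432316382325, 'cx': 318.93777377726417, 'cy': 198.0445508421409, 'rvec': array([ 2.1983054 , -2.1513501 ,  0.13562313]), 'tvec': array([-0.01950275,  0.52111706,  0.98087363])}
wrist {'vertical_fov': 67.94397843301648, 'cx': 318.98751283397513, 'cy': 193.9715896846159, 'rvec': array([-2.39616349,  1.57524407,  0.2517393 ]), 'tvec': array([-0.5998133 , -0.04069092,  0.37994822])}
{'time': 0.15, 'q': array([-7.91640892e+01,  5.99038806e+00,  5.53666948e+00,  8.96063021e+01,
        1.95567099e-04,  7.75281960e+01]), 'qvel': array([ 0.0776126 , -0.09694463,  0.15292253,  0.05684337, -0.04871941,
        0.02772971]), 'joint_torque': array([ 3.80878089e-03, -5.57354808e+01,  5.04008675e+01,  1.23800299e-02,
       -2.82357123e-04,  1.00678812e-05]), 'tool_pos': array([ 0.23738767, -0.55082903,  0.30329872]), 'tcp_rot': array([-1.79941438e+02, -1.31529639e-02,  2.33077080e+01]), 'ft_force': array([-0.57066116,  0.11164332, -0.07505541]), 'torque': array([-0.03604042, -0.02268964,  0.01987692]), 'gripper_width': 0.08514307543970144}
```

View pics/top0.png

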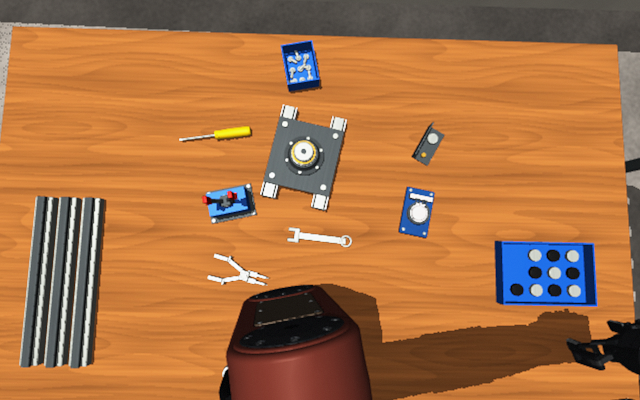

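View pics/scene0.png

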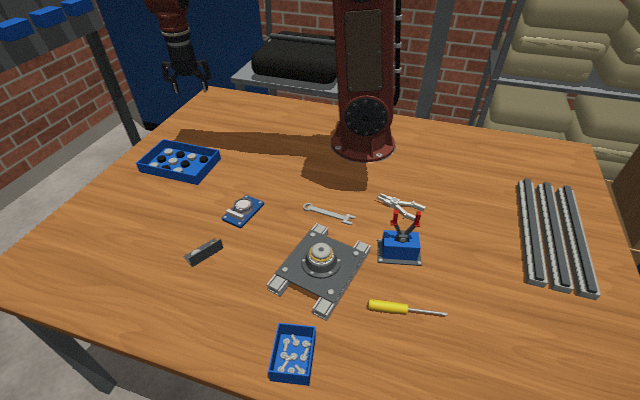

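Top view: the candidates for the pliers are the red-gripped pair standing in the blue holder at (228,202) and the white look-alike lying at (240,268). I choose the red-gripped pair. The ring stand is at (418,212) and the swivel spindle at (304,152). The blue boxes at (300,66) and (545,273) are not part of the job. Next I take close wrist views.

```bash
cat > h.py <<'E'
import numpy as np,cv2
from plant import robot
from scipy.spatial.transform import Rotation as Rn
def cal(n):
    c=robot.get_calibration(n);R=cv2.Rodrigues(np.array(c['rvec'],float))[0];t=np.array(c['tvec'],float)
    f=200/np.tan(np.radians(c['vertical_fov']/2));return R,t,f,c['cx'],c['cy']
def ray(C,u,v):
    R,t,f,cx,cy=C;d=R.T@np.array([(u-cx)/f,(v-cy)/f,1]);return -R.T@t,d
def onz(C,u,v,z):
    o,d=ray(C,u,v);return o+d*(z-o[2])/d[2]
def proj(C,p):
    R,t,f,cx,cy=C;q=R@np.array(p,float)+t;return np.array([f*q[0]/q[2]+cx,f*q[1]/q[2]+cy])
E
python3 - <<'E'
from h import *
C=cal("top")
for n,u,v,z in[("holder",229,203,.058),("pl",228,200,.15),("ring",418,212,.033),("spindle",303.5,152,.088),("white",240,268,.01),("wrench",320,238,.005),("bracket",429,145,.04)]: print(n,onz(C,u,v,z).round(4))
o=robot.observe();W=cal("wrist");R=Rn.from_euler('xyz',o['tcp_rot'],degrees=True).as_matrix()
print("cam in tool",R.T@(-W[0].T@W[1]-o['tool_pos']),"\n",(R.T@W[0].T).round(3))
for p in([.46,.1,.38],[.46,-.25,.3],[.55,0,.35]):
  for yaw in (0,90,-90,180):
    q=robot.ik(p,[180,0,yaw]);print(p,yaw,None if q is None else np.round(q))
E
```

```text
holder [0.5005 0.2182 0.058 ]
pl [0.4992 0.2009 0.15  ]
ring [ 0.4902 -0.2662  0.033 ]
spindle [0.629  0.0334 0.088 ]
white [0.3362 0.1925 0.01  ]
wrench [ 0.4179 -0.0136  0.005 ]
bracket [ 0.6669 -0.2945  0.04  ]
cam in tool [ 0.07967408  0.00018704 -0.06999298] 
 [[ 0.001 -0.951 -0.311]
 [ 1.     0.001  0.   ]
 [-0.    -0.311  0.951]]
[0.46, 0.1, 0.38] 0 [ -4. -15.  -6.  99.   0. 176.]
[0.46, 0.1, 0.38] 90 [ -4. -15.  -6.  99.   0.  86.]
[0.46, 0.1, 0.38] -90 [ -4. -15.  -6.  99.   0. -94.]
[0.46, 0.1, 0.38] 180 [ -4. -15.  -6.  99.   0.  -4.]
[0.46, -0.25, 0.3] 0 [-43.  -7.  -8.  89.   0. 137.]
[0.46, -0.25, 0.3] 90 [-43.  -7.  -8.  89.   0.  47.]
[0.46, -0.25, 0.3] -90 [ -43.   -7.   -8.   89.    0. -133.]
[0.46, -0.25, 0.3] 180 [-43.  -7.  -8.  89.   0. -43.]
[0.55, 0, 0.35] 0 [-14.  -2.   2.  94.   0. 166.]
[0.55, 0, 0.35] 90 [-14.  -2.   2.  94.   0.  76.]
[0.55, 0, 0.35] -90 [ -14.   -2.    2.   94.    0. -104.]
[0.55, 0, 0.35] 180 [-14.  -2.   2.  94.   0. -14.]
```

Run:
```python
from h import *
import pickle
d={}
for n,p,yaw in(("ring",[.48,-.266,.215],60),("spin",[.62,.033,.265],90),("pl",[.50,.21,.31],90)):
    robot.move_pose(p,[180,0,yaw]);robot.pause(.15)
    d[n]=cal("wrist");im=robot.grab_frame("wrist");cv2.imwrite(f"pics/w_{n}.png",im)
    o=robot.observe();print(n,o['time'],o['tool_pos'],o['tcp_rot'],o['q'].round(1))
pickle.dump(d,open("cals.pkl","wb"))
ims=[cv2.imread(f"pics/w_{n}.png") for n in("ring","spin","pl")]
cv2.imwrite("pics/m1.png",cv2.resize(np.vstack([np.hstack(ims[:2]),np.hstack([ims[2],ims[2]*0])]),None,fx=.625,fy=.625,interpolation=cv2.INTER_AREA))
```

```text
ring 1.7833 [ 0.47973917 -0.26691074  0.21519989] [1.79982305e+02 8.01678642e-03 5.99133556e+01] [-42.7  -2.9 -12.6  80.2  -0.   77.3]
spin 3.25 [0.61989598 0.03180917 0.26487707] [-1.79989187e+02  4.09006434e-03  8.98899311e+01] [-9.1  9.3  5.2 85.8 -0.  81. ]
pl 4.325 [0.50072234 0.20888642 0.30936561] [-1.79952091e+02  1.43366569e-02  8.98928127e+01] [ 8.8 -4.  -3.9 90.1 -0.  98.9]
```

View pics/m1.png

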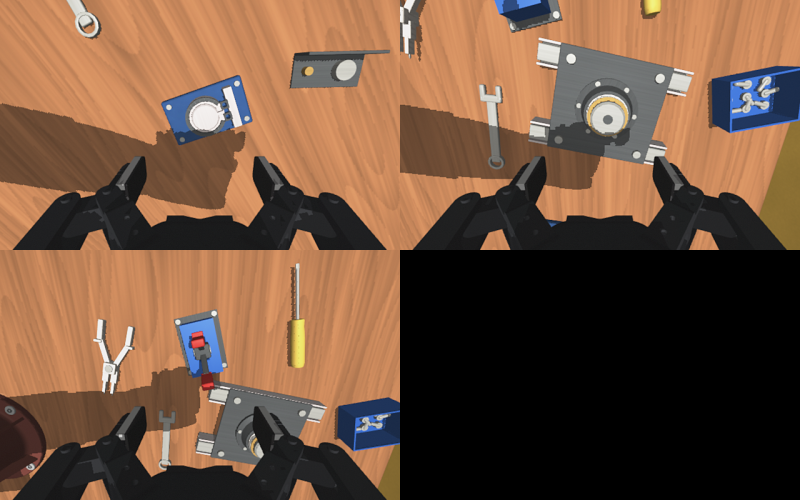

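Wrist views: the ring is on its stand with the gap and lugs towards the white-topped ledge (montage 225,110). The spindle with its brass washer is at (607,110). The red-gripped pliers are in the blue holder at (203,355), and the look-alike is at (112,350). I crop in close next.

Run:
```python
import cv2,numpy as np
r=cv2.imread("pics/w_ring.png")[110:245,250:415];s=cv2.imread("pics/w_spin.png")[120:240,260:400];p=cv2.imread("pics/w_pl.png")[80:240,260:385]
f=lambda a,w,h:cv2.resize(a,(w,h),interpolation=cv2.INTER_CUBIC)
top=np.hstack([f(r,440,360)])
c=np.zeros((600,800,3),np.uint8);c[:360,:440]=top;c[:300,445:795]=f(s,350,300);c[305:600,445:675]=f(p,230,295)
cv2.imwrite("pics/m2.png",c)
```

```text
(no output)
```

View pics/m2.png

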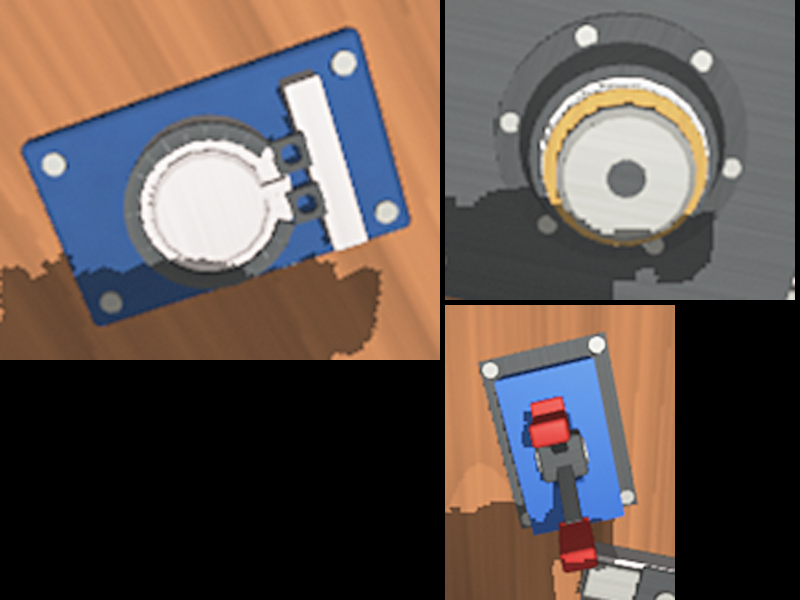

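Close crop:
- **Pliers:** the red-gripped pliers are in the holder, confirmed. Grip tops are at about w_pl (316,148) and (333,218).
- **Ring:** lug holes are at about w_ring (359,167) and (364,186), with the ledge bar to their right.
- **Spindle:** the top disc is at about w_spin (332,191).

Now to refine these numerically.

Run:
```python
from h import *
import pickle
d=pickle.load(open("cals.pkl","rb"))
def big(m):
    cs,_=cv2.findContours(m.astype(np.uint8),cv2.RETR_EXTERNAL,cv2.CHAIN_APPROX_NONE);return sorted(cs,key=cv2.contourArea,reverse=True)
def wr(C,c,z): return np.array([onz(C,u,v,z)[:2] for u,v in c.reshape(-1,2)],np.float32)*1000
def rect(n,C,c,z): (x,y),(w,h),a=cv2.minAreaRect(wr(C,c,z));print(n,"c",round(x,1),round(y,1),"size",round(w,1),round(h,1),"ang",round(a,2))
# ring
C=d["ring"];im=cv2.imread("pics/w_ring.png");hsv=cv2.cvtColor(im,cv2.COLOR_BGR2HSV);H,S,V=cv2.split(hsv)
g=im.astype(int)
w=(V>170)&(S<40); w[:110]=0;w[245:]=0;w[:,:260]=0;w[:,410:]=0
for c in big(w)[:3]: rect("white",C,c,.030); (x,y),r=cv2.minEnclosingCircle(wr(C,c,.030)); print("  circ",x,y,r)
b=(H>95)&(H<125)&(S>100)&(V>40);b[:100]=0;b[245:]=0
rect("plate?",C,big(b)[0],.012)
np.set_printoptions(linewidth=250)
print(V[160:194,350:374])
for u,v in((358.7,167.4),(364,186.1)):print(onz(C,u,v,.033)[:2]*1000)
# spindle
C=d["spin"];im=cv2.imread("pics/w_spin.png");H,S,V=cv2.split(cv2.cvtColor(im,cv2.COLOR_BGR2HSV))
w=(V>150)&(S<40);w[:150]=0;w[225:]=0;w[:,295:305]=0;w[:,:295]=0;w[:,372:]=0
g=cv2.GaussianBlur(cv2.cvtColor(im,cv2.COLOR_BGR2GRAY),(3,3),0)
hole=(V<125)&(S<60);hole[:175]=0;hole[205:]=0;hole[:,:315]=0;hole[:,350:]=0
for c in big(hole)[:2]:(x,y),r=cv2.minEnclosingCircle(wr(C,c,.088));print("hole",x,y,r)
gold=(S>110)&(H>12)&(H<30)&(V>120);gold[:140]=0;gold[230:]=0;gold[:,:290]=0;gold[:,375:]=0
c=np.vstack([k for k in big(gold) if cv2.contourArea(k)>20]);(x,y),r=cv2.minEnclosingCircle(wr(C,c,.077));print("gold",x,y,r)
# pliers
C=d["pl"];im=cv2.imread("pics/w_pl.png");H,S,V=cv2.split(cv2.cvtColor(im,cv2.COLOR_BGR2HSV))
b=(H>95)&(H<125)&(S>100)&(V>150);b[:80]=0;b[240:]=0;b[:,:260]=0;b[:,385:]=0
rect("holder",C,big(b)[0],.058)
r=((H<5)|(H>172))&(S>150)&(V>60);r[:80]=0;r[240:]=0;r[:,:260]=0;r[:,385:]=0
for c in big(r)[:2]:
    bb=cv2.boundingRect(c);print(bb);x,y,w_,h=bb
    print(V[y:y+h:1,x:x+w_:3])
```

```text
white c 491.2 -269.6 size 42.8 51.1 ang 53.15
  circ 490.7911682128906 -269.6947937011719 25.85536766052246
white c 529.1 -276.4 size 59.7 12.1 ang 79.52
  circ 529.3571166992188 -276.45867919921875 30.0709228515625
white c 549.3 -249.0 size 6.7 6.9 ang 59.93
  circ 549.0474853515625 -249.0269012451172 3.8585283756256104
plate? c 492.8 -268.6 size 74.6 122.6 ang 79.54
[[178 153 153 175 175 180 159 105  62  62  72  78  80  85 232 253 244 241 241 242 243 243 243 244]
 [148 106 141 168 138 131  99  70  82  95 104 109 110  96 177 246 246 242 241 242 243 243 243 243]
 [ 79  63 105 112  77  82  94 103 112 117 115 112 109 100 132 237 248 242 241 241 242 243 243 243]
 [ 78  69  82  93 102 110 114 113 108 102 105 111 111 103 125 238 250 243 241 241 242 243 243 243]
 [ 92  85 108 114 113 112 117 139 152 123  89  99 105 108  89 233 253 244 241 241 241 242 243 243]
 [206 150  92 108 109 116 146 171 182 138  75  84  88 101  95 198 250 246 242 241 241 242 242 243]
 [255 232 126 103 110 139 170 174 175 162 117  83  83 100 100 135 238 249 242 241 241 242 242 243]
 [254 247 167  99 109 148 178 173 17
[... 4111 characters left out ...]
 101 103 102  90]
 [ 94 101 101 102 102 103  98]
 [ 92 102 101 102 102 104  98]
 [ 91 101 101 102 102 103  87]
 [ 90 100 103 102 103 104  91]
 [ 91 103 102 102 104 104  99]
 [ 89 104 103 103 103 102 100]
 [ 94 103 103 104 104 103  95]
 [ 95 103 104 104 103 101  94]
 [ 96 103 103 102  95 111 114]
 [ 95 103 100  95 128 176 179]
 [ 93  95 112 153 196 223 226]
 [ 88 106 182 213 229 234 231]
 [104 187 224 229 234 238 231]
 [137 231 229 233 234 241 239]
 [120 218 231 231 235 198 191]
 [151 200 235 235 242 108 109]
 [183 163 191 191 196 119 121]
 [201 113 110 110 111 121 125]
 [217 118 120 119 121 123 116]
 [214 116 122 122 119 110  99]
 [212 113 119 107 102  79 186]
 [210 115 126 154  89  62 225]]
```

Run:
```python
from h import *
import pickle
d=pickle.load(open("cals.pkl","rb"));C=d["pl"]
a=onz(C,317.3,150,.160);b=onz(C,333,217.5,.160);m=(a+b)/2;v=a-b
print(a,b,m,np.hypot(*v[:2]),np.degrees(np.arctan2(v[1],v[0])),robot.tip_reach)
m[:2]
for p,y in((m[:2].tolist()+[.30],-167.1),(m[:2].tolist()+[.2],-167.1),([.5186,-.2747,.23],169.5),([.6615,.028,.27],169.5),([.662,.033,.33],180)):
    q=robot.ik(p,[180,0,y]);print(p,y,None if q is None else np.round(q,1))
```

```text
[0.49951683 0.25091861 0.16      ] [0.51188731 0.19683219 0.16      ] [0.50570207 0.2238754  0.16      ] 0.055483059921360336 102.88292736901863 0.0726
[0.5057020704022673, 0.22387540285353427, 0.3] -167.1 [10.3 -2.3 -3.3 89.   0.  -2.6]
[0.5057020704022673, 0.22387540285353427, 0.2] -167.1 [ 10.3  -1.9 -13.2  78.6   0.   -2.6]
[0.5186, -0.2747, 0.23] 169.5 [-40.7   3.6  -4.6  81.8   0.  -30.2]
[0.6615, 0.028, 0.27] 169.5 [-8.9 16.8 14.2 87.4  0.   1.6]
[0.662, 0.033, 0.33] 180 [-8.4 17.9 21.8 93.9  0.  -8.4]
```

Run:
```python
from h import *
import pickle
X,Y,yaw=.5055,.2238,-167.1
robot.move_pose([X,Y,.285],[180,0,yaw])
print("hit",robot.line_to([X,Y,.200],vel=.08,guard=6),robot.observe()['time'])
for w in(.070,.064):
    robot.set_gripper(w);o=robot.observe();print(o['time'],o['gripper_width'],o['ft_force'].round(2),o['torque'].round(2),o['tool_pos'])
robot.line_to([X,Y,.285],vel=.06);robot.pause(.3)
o=robot.observe();print(o['time'],o['gripper_width'],o['ft_force'].round(2),o['tool_pos'],o['tcp_rot'])
C=cal("wrist");im=robot.grab_frame("wrist");cv2.imwrite("pics/w_g1.png",im);pickle.dump(C,open("g1.pkl","wb"))
cv2.imwrite("pics/v_g1.png",cv2.resize(im[60:330,170:470],None,fx=2,fy=2,interpolation=cv2.INTER_CUBIC))
# predicted tips px if gripped straight
for z in(.285-.200+.069-.0625,):
  for s in(-1,1):
    p=np.array([X,Y,z])+s*.0095*np.array([np.cos(np.radians(102.9)),np.sin(np.radians(102.9)),0]);print(proj(C,p))
```

```text
hit False 7.0917
7.4 0.07041931473162394 [0.14 0.14 0.35] [0.   0.03 0.04] [0.50561898 0.22381705 0.20020557]
7.6417 0.06415775081697801 [-0.86 -0.33  5.26] [-0.03  0.14 -0.01] [0.50592792 0.22389041 0.20100936]
9.5083 0.06435070891458287 [-0.19  0.48 -1.25] [0.50546009 0.22378961 0.28486297] [-1.79999379e+02 -1.10841240e-02 -1.67101753e+02]
[308.90320055 187.46141178]
[329.39019599 187.47588142]
```

View pics/v_g1.png

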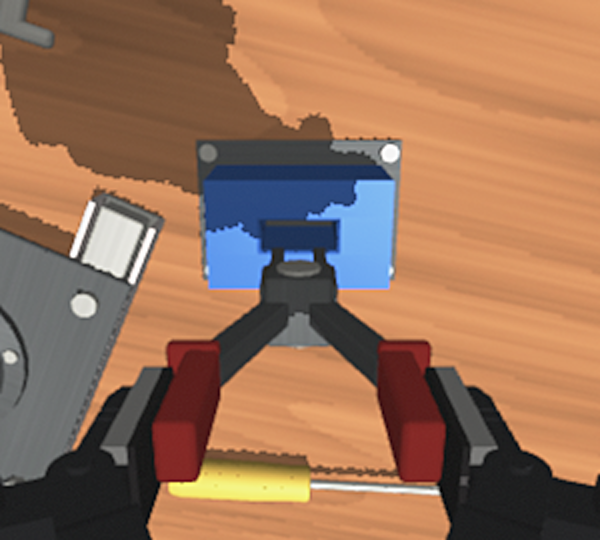

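The pliers are lifted straight. The pins, at about (308,187) and (330,187) in the full frame, match the prediction of (309,187.5) and (329,187.5). Now to the ring stand.

Run:
```python
from h import *
import pickle
robot.line_to([.5055,.2238,.300],vel=.06)
robot.line_to([.5186,-.2747,.300],vel=.17,rotation=[180,0,169.5])
robot.line_to([.5186,-.2747,.256],vel=.08);robot.pause(.4)
o=robot.observe();print(o['time'],o['gripper_width'],o['ft_force'].round(2),o['tool_pos'],o['tcp_rot'])
C=cal("wrist");im=robot.grab_frame("wrist");cv2.imwrite("pics/w_r1.png",im);pickle.dump(C,open("r1.pkl","wb"))
cv2.imwrite("pics/v_r1.png",cv2.resize(im[120:240,240:400],(800,600),interpolation=cv2.INTER_CUBIC))
zt=o['tool_pos'][2]-.1935
for s in(-1,1):
    p=np.array([.5186,-.2747,zt])+s*.0095*np.array([np.cos(np.radians(79.5)),np.sin(np.radians(79.5)),0]);print("tip",proj(C,p))
    p=np.array([.5186,-.2747,.033])+s*.009*np.array([np.cos(np.radians(79.5)),np.sin(np.radians(79.5)),0]);print("hole",proj(C,p))
```

```text
14.1417 0.06424852848123865 [ 0.49 -0.45 -2.28] [ 0.5186837  -0.27476808  0.25624684] [-1.79989251e+02  1.90958087e-02  1.69499345e+02]
tip [308.97958002 187.11639616]
hole [310.39324826 178.6562013 ]
tip [329.46721313 187.12960646]
hole [327.99582694 178.66778195]
```

View pics/v_r1.png

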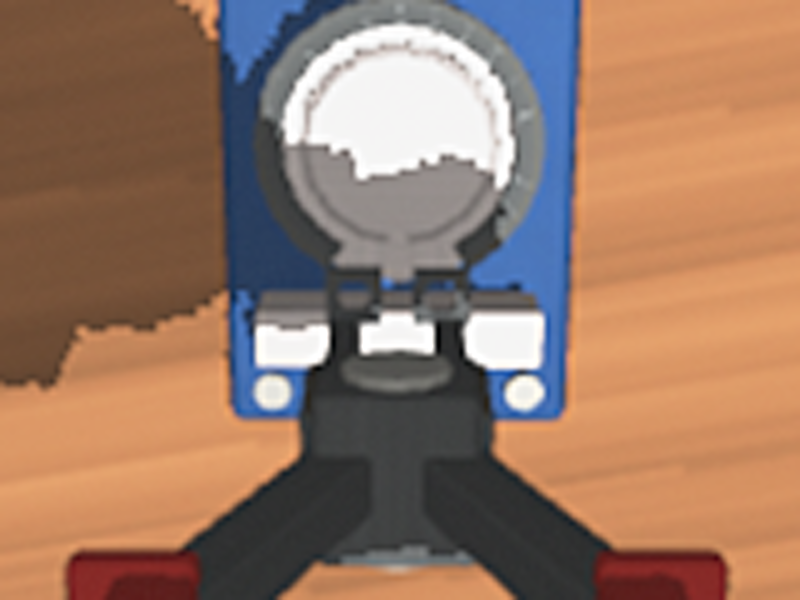

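Run:
```python
from h import *
import pickle
C=pickle.load(open("r1.pkl","rb"))
im=cv2.imread("pics/w_r1.png");g=im.max(2)
print("ledge",onz(C,319.8,186,.03),"edges",onz(C,319.8,178.4,.03),onz(C,319.8,193.6,.03))
for u,v in((297,0),(345,0),(320,0)):pass
np.set_printoptions(linewidth=250)
print("cols 304-336 rows 170-196");print(g[170:197,303:337])
C1=pickle.load(open("g1.pkl","rb"))
print(cv2.imread("pics/w_g1.png").max(2)[180:194,300:340])
```

```text
ledge [ 0.52730043 -0.27566009  0.03      ] edges [ 0.51924419 -0.2741803   0.03      ] [ 0.53549246 -0.27716482  0.03      ]
cols 304-336 rows 170-196
[[ 67  66  62  57  86 136 153 151 148 148 153 152 148 146 149 149 151 150 149 146 147 148 150 151 147 146 151 146 102  54  62  64  65  64]
 [ 68  67  63  89 133 154 154 154 151 152 156 155 150 147 149 150 149 150 147 146 148 150 151 152 148 147 150 158 137  85  62  65  66  77]
 [ 81  68  63  92 132 149 142 143 142 142 145 143 139 143 150 149 149 149 149 148 153 156 157 159 155 156 157 160 157 125  59  67 104 149]
 [ 91  81  65  66  83  98  94  94  95  93  97  94  88 126 153 151 151 151 152 133 112 113 115 116 113 113 115 116 123 101  62 129 173 186]
 [ 95  89  68  56  54  54  52  52  52  53  51  50  44 119 157 154 151 153 155 121  56  45  47  49  46  48  47  46  48  51  83 166 196 188]
 [ 94  87  70  64  65  63  63  62  64  63  62  61  54 129 166 143 141 142 138 113  73  60  61  62  61  62  62  61  61  62  98 171 195 187]
 [ 93  85  69  63  64  75  83  83  82  76  66  62  58 155 203 156 105 111 110  94  71  62  67  78  82  80 117 110 
[... 4388 characters left out ...]
44  47  44  42  42 233 255 244 242 242 242 242]
 [240 240 242 250 241 137  42  46  46  43  44  54 176 201 139 120 129 129 112  88  86 111 125 152 170 210 179  49  46  44  45  44  40 203 255 250 244 242 242 241]
 [241 244 251 255 206  75  43  45  44  52  70  74  79  82  80  80  79  80  80  81  80  80  79  79  80  82  84  75  69  55  45  44  43 120 209 253 253 246 243 242]
 [246 241 224 196 118  39  44  44  60  76  83  85  84  82  82  82  81  82  81  82  82  83  83  82  83  82  82  85  84  70  50  47  45  41  79 184 230 244 246 242]
 [246 196  79  42  39  44  46  46  71  87  83  82  83  83  84  84  82  82  82  82  83  83  84  82  83  83  81  81  85  84  65  46  45  46  43  46  79 229 251 243]]
```

Run:
```python
from h import *
import pickle
for n,P,yaw in(("g1",[.5055,.2238,.0915],-167.1),("r1",[.51868,-.27477,.0627],169.5)):
    C=pickle.load(open(n+".pkl","rb"));c,s=np.cos(np.radians(yaw)),np.sin(np.radians(yaw))
    for dx,dy,dz in((5.5,9.5-2.75,6),(5.5,9.5+2.75,6),(5.5,-9.5-2.75,6),(5.5,-9.5+2.75,6)):
        p=np.array(P)+np.array([c*dx+s*dy,s*dx-c*dy,dz])/1000;print(n,proj(C,p).round(1))
print(robot.observe()['ft_force'],robot.observe()['torque'])
```

```text
g1 [326.6 183.6]
g1 [332.7 183.6]
g1 [305.6 183.6]
g1 [311.7 183.6]
r1 [326.7 183.3]
r1 [332.7 183.3]
r1 [305.6 183.3]
r1 [311.7 183.3]
[-0.50576343 -0.71596503 -2.84305333] [-0.02820163 -0.02235967 -0.0092926 ]
```

Run:
```python
from h import *
import pickle
X,Y=.5186,-.2747
robot.line_to([X,Y,.232],vel=.05)
print(robot.line_to([X,Y,.216],vel=.015,guard=3.0))
o=robot.observe();print(o['time'],o['gripper_width'],o['ft_force'].round(2),o['tool_pos'],o['torque'].round(2))
C=cal("wrist");im=robot.grab_frame("wrist");cv2.imwrite("pics/w_r2.png",im);pickle.dump(C,open("r2.pkl","wb"))
cv2.imwrite("pics/v_r2.png",cv2.resize(im[120:240,240:400],(800,600),interpolation=cv2.INTER_CUBIC))
```

```text
True
15.6083 0.06412245423294424 [0.06 0.24 4.47] [ 0.51864564 -0.27468733  0.21972131] [ 0.1  -0.03  0.02]
```

View pics/v_r2.png

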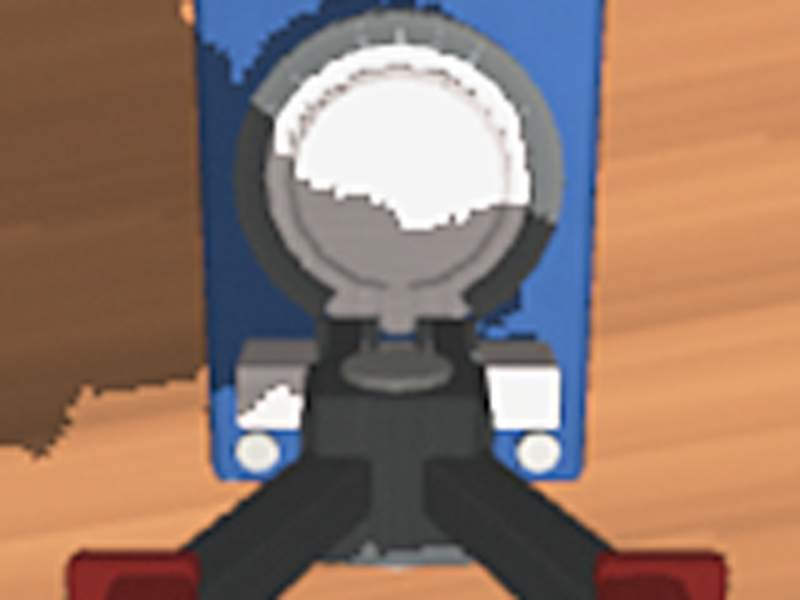

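Seated: contact came at 0.2197 against 0.2205 predicted, and the shoulders are on the lugs at about crop (345,330) and (450,330). Now I spread stepwise, keeping the down-force light.

Run:
```python
from h import *
import pickle
X,Y=.5186,-.2747;z=robot.observe()['tool_pos'][2]
for w in(.060,.056,.052,.048,.044):
    robot.set_gripper(w);o=robot.observe();f0=o['ft_force'][2]
    for k in range(6):
        f=robot.observe()['ft_force'][2]
        if f<3.5:break
        z+=.0006;robot.line_to([X,Y,z],vel=.02)
    o=robot.observe();print(round(o['time'],2),w,o['gripper_width'].round(4),"f0",f0.round(2),o['ft_force'].round(2),"z",round(z,4),o['tool_pos'][2].round(4))
robot.pause(.1)
C=cal("wrist");im=robot.grab_frame("wrist");cv2.imwrite("pics/w_r3.png",im);pickle.dump(C,open("r3.pkl","wb"))
cv2.imwrite("pics/v_r3.png",cv2.resize(im[120:240,240:400],(800,600),interpolation=cv2.INTER_CUBIC))
```

```text
Traceback (most recent call last):
AttributeError: 'float' object has no attribute 'round'
```

```bash
cat > sq.py <<'E'
from h import *
import pickle
def show(t=""):
    o=robot.observe();print(t,"t%.2f w%.4f f"%(o['time'],o['gripper_width']),np.round(o['ft_force'],2),"p",np.round(o['tool_pos'],4),"tau",np.round(o['torque'],2));return o
def snap(n,crop=(120,240,240,400)):
    C=cal("wrist");im=robot.grab_frame("wrist");cv2.imwrite(f"pics/w_{n}.png",im);pickle.dump(C,open(n+".pkl","wb"))
    a,b,c,d=crop;cv2.imwrite(f"pics/v_{n}.png",cv2.resize(im[a:b,c:d],(800,600),interpolation=cv2.INTER_CUBIC))
def squeeze(ws,X,Y,z,fmax=3.5):
    for w in ws:
        robot.set_gripper(w);f0=float(robot.observe()['ft_force'][2])
        for k in range(6):
            if robot.observe()['ft_force'][2]<fmax:break
            z+=.0006;robot.line_to([X,Y,z],vel=.02)
        show("f0 %.2f z %.4f"%(f0,z))
    return z
E
python3 - <<'E'
from sq import *
o=show("now")
z=squeeze((.056,.052,.048,.044),.5186,-.2747,float(o['tool_pos'][2]))
robot.pause(.1);snap("r3")
E
```

```text
now t16.38 w0.0600 f [ 0.42 -0.74  3.32] p [ 0.5187 -0.2749  0.221 ] tau [-0.25 -0.09 -0.03]
f0 8.90 z 0.2228 t17.36 w0.0564 f [ 0.23 -1.14  1.35] p [ 0.5185 -0.2745  0.2224] tau [-0.34 -0.01 -0.02]
f0 5.38 z 0.2240 t18.08 w0.0522 f [ 1.   -1.14  0.99] p [ 0.5185 -0.2744  0.2236] tau [-0.1  -0.07  0.06]
f0 5.91 z 0.2246 t18.56 w0.0484 f [-1.44 -1.15  2.5 ] p [ 0.5186 -0.2747  0.2246] tau [-0.31 -0.01 -0.01]
f0 6.75 z 0.2258 t19.28 w0.0439 f [ 0.19 -0.46  2.02] p [ 0.5185 -0.2745  0.2255] tau [-0.28  0.06 -0.01]
```

View pics/v_r3.png

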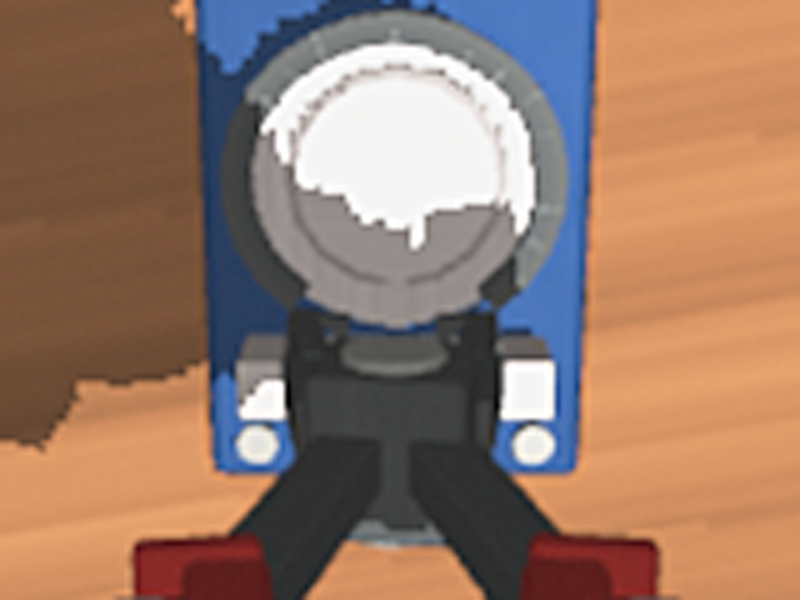

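Both arms are opening: the lug outer edges are at crop x≈285 and 500, so about 0.1 rad per arm. Continuing.

Run:
```python
from sq import *
z=squeeze((.040,.036,.0325),.5186,-.2747,.2258)
robot.pause(.1);snap("r4")
```

```text
f0 4.59 z 0.2264 t19.91 w0.0407 f [ 0.65 -0.73  2.22] p [ 0.5185 -0.2745  0.2262] tau [-0.22 -0.01  0.03]
f0 3.66 z 0.2270 t20.38 w0.0366 f [-0.43 -0.06  1.23] p [ 0.5185 -0.2745  0.2267] tau [-0.2  -0.01  0.04]
f0 2.18 z 0.2270 t20.60 w0.0330 f [-0.71 -1.68  2.18] p [ 0.5186 -0.2747  0.2271] tau [-0.42  0.    0.01]
```

View pics/v_r4.png

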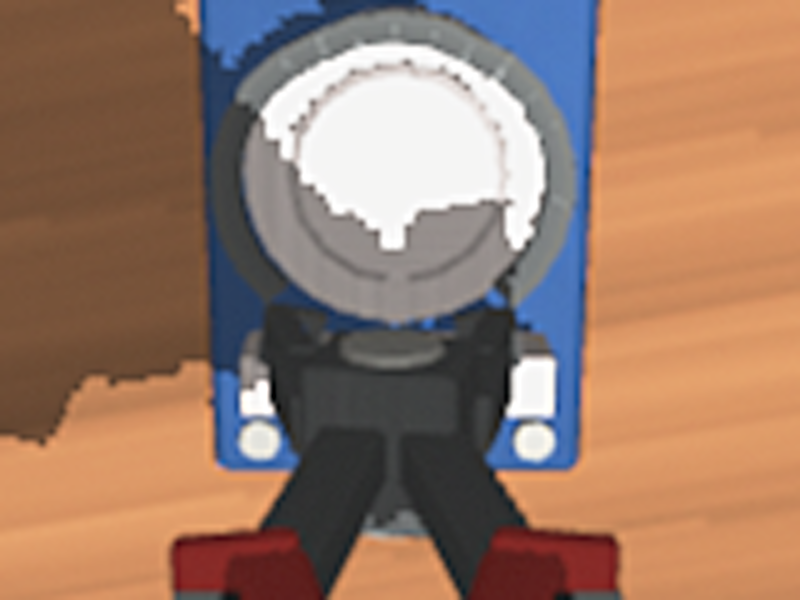

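Run:
```python
from sq import *
z=squeeze((.030,.0275),.5186,-.2747,.2270)
robot.pause(.1);snap("r5",(160,205,290,350))
```

```text
f0 4.35 z 0.2276 t21.22 w0.0305 f [-0.57 -0.8   0.37] p [ 0.5185 -0.2745  0.2273] tau [-0.17 -0.01  0.04]
f0 2.63 z 0.2276 t21.43 w0.0280 f [ 0.27 -1.24  2.63] p [ 0.5185 -0.2746  0.2274] tau [-0.25 -0.01 -0.05]
```

View pics/v_r5.png

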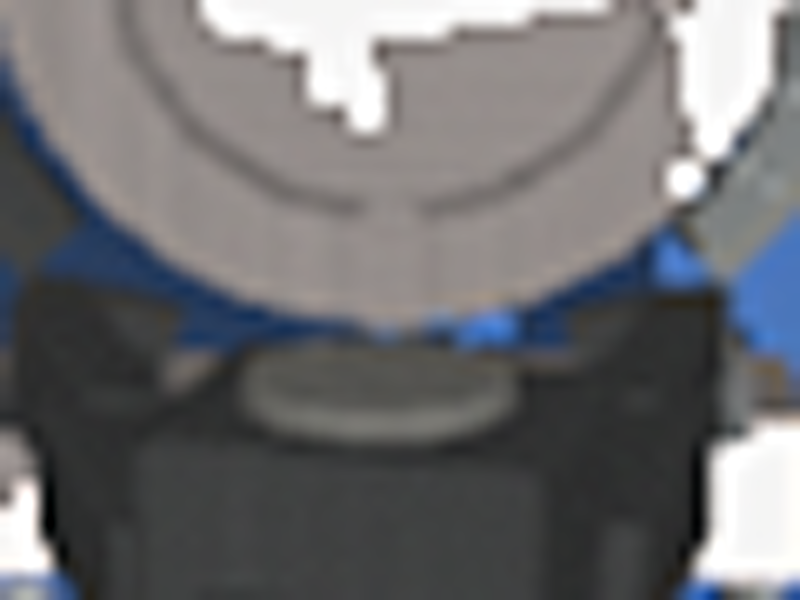

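Pin separation is about 44 mm and lug separation about 40.5 mm, which puts the arms at about 0.21. That is enough, so I lift and check.

Run:
```python
from sq import *
X,Y=.5186,-.2747
robot.line_to([X,Y,.240],vel=.02);show()
robot.line_to([X,Y,.300],vel=.08);robot.pause(.3);show()
snap("r6",(110,230,240,400))
```

```text
t22.35 w0.0279 f [ 0.53 -0.25 -2.49] p [ 0.5186 -0.2747  0.2399] tau [-0.   -0.01  0.01]
 t23.55 w0.0276 f [-0.04  0.67 -1.4 ] p [ 0.5185 -0.2746  0.2996] tau [ 0.02 -0.06 -0.02]
```

View pics/v_r6.png

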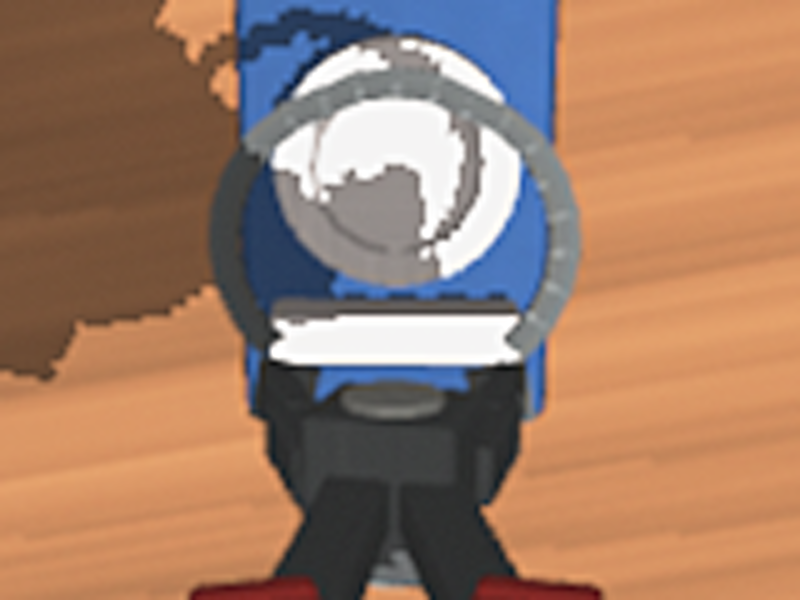

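Run:
```python
from sq import *
C=pickle.load(open("r6.pkl","rb"));im=cv2.imread("pics/w_r6.png")
yaw=np.radians(169.5);c,s=np.cos(yaw),np.sin(yaw);tp=np.array([.5185,-.2746])
def tool(u,v,z):
    d=onz(C,u,v,z)[:2]-tp;return np.round(1000*np.array([d@[c,s],d@[s,-c]]),1)   # tool x, tool y
g=im.max(2)
np.set_printoptions(linewidth=200)
print("col318 rows120-134",g[120:135,316:322].mean(1).round())
print("row150 left",g[152,276:296],"right",g[152,345:362])
for z in(.100,.104):
    print(z,"backout",tool(318.8,123.6,z),"backin",tool(318.8,129.6,z),"L",tool(281.8,155,z),"R",tool(356,155,z))
for L in ((.105)),:pass
print("lug inner corners?",tool(302.5,182.5,.105),tool(345,182.5,.105))
for p in((.6310+.0255*np.cos(np.radians(0)),.033),):
  pass
for yw in(169.5,150,180):
  for z in(.31,.262):
    r=np.radians(yw);P=np.array([.6311,.0330])-(.031-.0025)*np.array([np.cos(r),np.sin(r)]);print(yw,z,P,np.round(robot.ik([*P,z],[180,0,yw]),1))
```

```text
col318 rows120-134 [147. 146. 177. 164. 131. 132. 134. 136. 127. 166. 246. 249. 245. 245. 245.]
row150 left [122 121 121 122 123 109  78  69  67  66  65  66  70  86  94  94  94  94  93  90] right [187 188 195 173 136 135 147 154 151 149 155 212 227 224 223 222 221]
0.1 backout [57.6 -0.1] backin [52.4 -0.1] L [ 29.5 -34. ] R [29.5 34. ]
0.104 backout [57.9 -0.1] backin [52.8 -0.1] L [ 30.2 -33.5] R [30.3 33.5]
lug inner corners? [  4.7 -15.2] [ 4.7 24.2]
169.5 0.31 [0.65912276 0.02780629] [-8.9 16.9 18.4 91.6  0.   1.6]
169.5 0.262 [0.65912276 0.02780629] [-8.9 16.3 12.8 86.5  0.   1.6]
150 0.31 [0.65578172 0.01875   ] [-9.8 16.2 17.6 91.4  0.  20.2]
150 0.262 [0.65578172 0.01875   ] [-9.8 15.6 12.  86.4  0.  20.2]
180 0.31 [0.6596 0.033 ] [-8.5 17.  18.6 91.6  0.  -8.5]
180 0.262 [0.6596 0.033 ] [-8.5 16.4 12.9 86.5  0.  -8.5]
```

The ring is lifted and level. Half-width is 33.5–34 mm, consistent with 0.2 rad on both arms. The ring centre lies about 29.2 mm along tool x. Moving above the spindle.

Run:
```python
from sq import *
yaw=np.radians(169.5);c,s=np.cos(yaw),np.sin(yaw)
S=np.array([.6311,.0330]);P=S-.0265*np.array([c,s])
robot.line_to([.5186,-.2747,.312],vel=.06)
robot.line_to([*P,.312],vel=.13)
robot.line_to([*P,.300],vel=.05);robot.pause(.4);o=show()
snap("s1",(100,220,240,400))
C=pickle.load(open("s1.pkl","rb"));print("spindle axis top px",proj(C,[*S,.088]))
im=cv2.imread("pics/w_s1.png");H,Sa,V=cv2.split(cv2.cvtColor(im,cv2.COLOR_BGR2HSV))
```

```text
t27.45 w0.0280 f [ 0.33  0.08 -1.68] p [0.6572 0.0282 0.3002] tau [ 0.01  0.02 -0.02]
spindle axis top px [318.89106409 155.44929909]
```

View pics/v_s1.png

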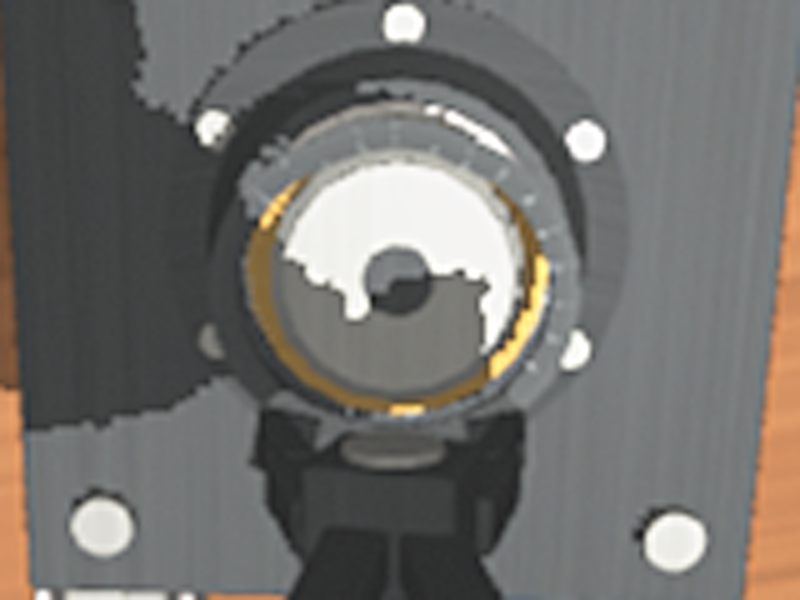

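(That was picture 12, so only numbers from here.) The ring is over the spindle: spindle bore at crop (397,280), ring laterally centred at about 394. The ring needs about +0.5 mm along tool y and −0.5 mm along tool x. I check this numerically before descending.

Run:
```python
from sq import *
C=pickle.load(open("s1.pkl","rb"));im=cv2.imread("pics/w_s1.png");V=im.max(2).astype(int);Sx=cv2.cvtColor(im,cv2.COLOR_BGR2HSV)[:,:,1]
yaw=np.radians(169.5);c,s=np.cos(yaw),np.sin(yaw);tp=np.array([.6572,.0282])
def tool(u,v,z):
    d=onz(C,u,v,z)[:2]-tp;return np.round(1000*np.array([d@[c,s],d@[s,-c]]),2)
np.set_printoptions(linewidth=220)
print("row156 cols 288-352");print(V[156,284:358])
print("col319 rows 118-190");print(V[118:190,319])
print("bore L/R/T/B rows149-163");print(V[148:165,311:328])
# brass radial extents below ring: bottom edge row
gold=(Sx>90)&(V>90)&(im[:,:,0]<im[:,:,2]*.7);gold[:120]=0;gold[190:]=0;gold[:,:280]=0;gold[:,365:]=0
ys,xs=np.where(gold);print("gold",xs.min(),xs.max(),ys.min(),ys.max())
print(tool(319.4,156,.088),tool(318.8,123.6,.103),tool(318.8,129.2,.103))
```

```text
row156 cols 288-352
[ 66  66  65  59  74 110 131 130 131 130 112 102 107 117 119 120 116 107 177 224 221 160 220 253 247 243 243 243 188 115 127 130 131 122  84  55  57  56  58  60  61  59  88 115 121 123 123 124 119 113 108 105  98 178
 248 248 246 248 234 147  96 116 104 233 255 203 106 135 136 138 144 127 108 113]
col319 rows 118-190
[134  98 133 174 131 110 144 144 134 140 135 142 174 181 216 245 246 244 244 244 244 244 244 244 243 244 243 243 244 247 240 164 118 126 128 128 132 100  55  62  64  66  65  63  62 103 125 121 120 121 121 121 119 120
 120 120 120 120 122 119 102  86 103 245 246 143 112  91  86  81  84  83]
bore L/R/T/B rows149-163
[[241 241 241 244 247 250 247 238 240 245 246 249 250 246 245 244 244]
 [241 241 243 250 250 235 198 164 164 180 186 215 241 249 247 245 244]
 [241 243 243 231 196 140 115 121 118 115 114 124 159 233 250 246 244]
 [242 247 235 147 106 121 128 130 126 125 122 122 117 161 245 250 245]
 [244 244 198 127 123 126 131 131 128 126 125 126 125 118 208 252 248]
 [247 232 145 121 126 127 132 131 128 126 127 129 132 128 149 247 255]
 [246 211 124 126 127 128 132 133 132 131 131 133 139 120  92 184 234]
 [243 189 113 127 128 128 136 121 100 101 101 103 108  86  50  76 102]
 [243 188 115 127 130 131 122  84  55  57  56  58  60  61  59  88 115]
 [247 206 113 130 133 137 107  58  62  62  63  62  65  64  62  90 118]
 [248 231 128  92 101 106  89  62  64  64  63  65  65  65  64  98 122]
 [246 249 187  40  54  60  63  65  66  63  64  65  65  62  80 115 125]
 [244 254 220  50  57  62  66  67  65  63  65  64  62  69 104 125 123]
 [246 254 225  82  65  60  62  64  63  62  60  59  69  99 122 125 122]
 [255 246 175 111 107  98  81  68  62  62  72  93 108 121 126 124 122]
 [224 173 106 121 127 125 114 107 103 103 110 122 129 125 123 122 121]
 [108 109 116 123 125 125 125 127 125 125 126 125 124 122 123 122 122]]
gold 290 349 136 182
[26.    0.45] [57.64 -0.15] [52.81 -0.15]
```

Run:
```python
from sq import *
yaw=np.radians(169.5);c,s=np.cos(yaw),np.sin(yaw)
S=np.array([.6311,.0330]);P=S-.0265*np.array([c,s])+np.array([-.0004*c+.0002*s,-.0004*s-.0002*c])
print(P)
robot.line_to([*P,.291],vel=.04);robot.pause(.2);show("above")
h=robot.line_to([*P,.2785],vel=.015,guard=2.5);show(f"entered? hit {h}")
if not h:
    h=robot.line_to([*P,.2710],vel=.01,guard=3.5);show(f"washer hit {h}")
    robot.pause(.15);show()
    snap("s2")
```

```text
[0.657586   0.02829452]
above t28.07 w0.0276 f [-0.22  0.73 -2.15] p [0.6577 0.0283 0.2912] tau [-0.04  0.02  0.01]
entered? hit False t29.06 w0.0279 f [ 0.04 -0.09 -1.35] p [0.6576 0.0283 0.2786] tau [-0.09  0.02  0.01]
washer hit True t29.67 w0.0280 f [ 1.1  -0.54  2.4 ] p [0.6576 0.0283 0.2722] tau [ 0.01 -0.06 -0.01]
 t29.82 w0.0278 f [ 1.11 -0.02  1.74] p [0.6576 0.0283 0.272 ] tau [-0.02 -0.1   0.02]
```

No contact on the spindle, and the washer is pressed with about 3.7 N net. Press a touch more, then release stepwise: hold the down-force light and draw the ring towards its gap.

```bash
cat > rel.py <<'E'
from sq import *
yaw=np.radians(169.5);c,s=np.cos(yaw),np.sin(yaw);G=-np.array([c,s])
P0=np.array([.657586,.028295])
def fz(): return np.mean([robot.observe()['ft_force'][2] for _ in range(3)])
def go(dx,z,**k): return robot.line_to([*(P0+dx*G),z],vel=.02,**k)
def hold(dx,z,lo=1.3,hi=3.8):
    for k in range(8):
        f=robot.observe()['ft_force'][2]
        if f<lo: z-=.0004
        elif f>hi: z+=.0003
        else: break
        go(dx,z)
    return z
def rep(t,dx,z):
    o=robot.observe();f=np.array(o['ft_force']);print(t,"t%.2f w%.4f fz %.2f fgap %.2f dx %.1f z %.4f/%.4f"%(o['time'],o['gripper_width'],f[2],f[:2]@G,dx*1e3,z,o['tool_pos'][2]))
E
python3 - <<'E'
from rel import *
z=float(robot.observe()['tool_pos'][2])
z=hold(0,z,2.2,3.6);rep("pressed",0,z)
for w,dx in((.031,.0003),(.034,.0008),(.037,.0013),(.040,.0018),(.043,.0023)):
    robot.set_gripper(w);f=fz();go(dx,z-.0005 if f<2 else z);z=z-.0005 if f<2 else z
    z=hold(dx,z);rep("f0 %.2f"%f,dx,z)
snap("s3")
E
```

```text
pressed t29.87 w0.0279 fz 2.71 fgap 0.89 dx 0.0 z 0.2719/0.2719
f0 3.84 t30.33 w0.0310 fz 3.34 fgap 0.40 dx 0.3 z 0.2719/0.2719
f0 2.32 t30.80 w0.0341 fz 2.77 fgap 0.17 dx 0.8 z 0.2719/0.2719
f0 2.71 t31.27 w0.0374 fz 2.19 fgap -0.12 dx 1.3 z 0.2719/0.2719
f0 1.98 t31.73 w0.0403 fz 1.53 fgap -0.40 dx 1.8 z 0.2714/0.2714
f0 1.54 t32.20 w0.0431 fz 2.28 fgap -0.82 dx 2.3 z 0.2709/0.2709
```

Run:
```python
from rel import *
z=.2709
for w,dx in((.046,.0028),(.049,.0033),(.052,.0038),(.055,.0043),(.058,.0048),(.060,.0052),(.062,.0056)):
    robot.set_gripper(w);f=fz()
    if f<2.2: z-=.0005
    go(dx,z);z=hold(dx,z,1.8,4.0);rep("f0 %.2f"%f,dx,z)
snap("s4")
```

```text
f0 1.79 t32.72 w0.0459 fz 2.01 fgap -0.84 dx 2.8 z 0.2704/0.2704
f0 1.09 t33.18 w0.0489 fz 2.19 fgap 0.12 dx 3.3 z 0.2699/0.2700
f0 0.40 t33.90 w0.0516 fz 2.64 fgap 0.40 dx 3.8 z 0.2690/0.2691
f0 -0.00 t34.37 w0.0551 fz 3.07 fgap 0.21 dx 4.3 z 0.2685/0.2685
f0 -1.45 t35.33 w0.0583 fz 3.23 fgap -0.28 dx 4.8 z 0.2672/0.2675
f0 0.60 t36.05 w0.0604 fz 2.51 fgap 0.74 dx 5.2 z 0.2663/0.2664
f0 0.23 t37.02 w0.0616 fz 2.97 fgap -0.95 dx 5.6 z 0.2650/0.2651
```

Run:
```python
from rel import *
z=.2650
h=go(.0085,z,guard=2.5);rep(f"draw hit {h}",0,z)
p=np.array(robot.observe()['tool_pos'][:2]);dx=float((p-P0)@G);print("dx",dx)
robot.pause(.2);rep("",dx,z);snap("s5")
C=pickle.load(open("s5.pkl","rb"));im=cv2.imread("pics/w_s5.png")
S=np.array([.6311,.0330])
print("bore",proj(C,[*S,.088]))
for zz,rr in((.0775,.029),(.0765,.030),(.088,.022)):
    t=-np.array([-s,c]) ;L=proj(C,[*(S+rr*np.array([-s,c])),zz]);R=proj(C,[*(S-rr*np.array([-s,c])),zz]);B=proj(C,[*(S-rr*G),zz]);print(zz,rr,"L/R",L.round(1),R.round(1),"back",B.round(1))
np.set_printoptions(linewidth=230)
L=proj(C,[*S,.0775]);v=int(round(L[1]));print("row",v)
for k in(v-2,v+2):print(im[k,280:360].tolist())
print("col",[im[k,int(L[0])].tolist() for k in range(110,150)])
```

```text
draw hit False t37.36 w0.0621 fz 3.79 fgap -0.29 dx 0.0 z 0.2650/0.2649
dx 0.008657364177058754
 t37.56 w0.0621 fz 2.02 fgap -0.45 dx 8.7 z 0.2650/0.2650
bore [318.81945773 153.13122989]
0.0775 0.029 L/R [285.5 151. ] [352.1 151. ] back [318.8 116.7]
0.0765 0.03 L/R [284.5 150.8] [353.1 150.8] back [318.8 115.4]
0.088 0.022 L/R [292.6 153.1] [345.1 153.1] back [318.8 126.3]
row 151
[[59, 59, 58], [69, 70, 68], [65, 65, 64], [57, 57, 55], [120, 122, 122], [116, 132, 144], [59, 81, 97], [67, 65, 61], [66, 66, 63], [61, 61, 58], [89, 93, 92], [105, 109, 110], [91, 94, 94], [216, 227, 228], [253, 255, 255], [243, 246, 247], [239, 243, 244], [238, 241, 242], [237, 241, 241], [239, 242, 242], [240, 242, 242], [240, 243, 243], [239, 242, 243], [237, 241, 241], [238, 242, 242], [240, 243, 243], [241, 243, 244], [241, 243, 244], [239, 242, 242], [240, 242, 243], [242, 245, 245], [244, 248, 249], [209, 217, 218], [126, 126, 123], [125, 123, 121], [129, 128, 124], [132, 132, 127], [135, 135, 131], [134, 133, 130], [132, 131, 128], [132, 131, 128], [129, 128, 126], [130, 129, 126], [131, 130, 12
[... 1915 characters left out ...]
87, 85], [67, 66, 64]]
col [[133, 133, 129], [131, 131, 128], [82, 81, 79], [233, 235, 237], [255, 255, 255], [247, 249, 250], [136, 155, 165], [93, 99, 98], [139, 136, 130], [136, 135, 131], [132, 131, 128], [133, 132, 128], [101, 102, 99], [148, 156, 156], [188, 196, 197], [178, 186, 187], [178, 187, 188], [237, 241, 242], [247, 248, 248], [244, 245, 245], [243, 245, 245], [243, 245, 245], [243, 245, 245], [243, 245, 245], [243, 245, 245], [243, 245, 245], [243, 245, 245], [243, 244, 245], [242, 244, 245], [242, 244, 245], [242, 244, 245], [242, 244, 245], [242, 244, 245], [243, 245, 246], [249, 251, 252], [221, 227, 228], [110, 108, 104], [130, 129, 126], [134, 133, 130], [134, 133, 130]]
```

The ring is closed. Its outer edges are at 286.5 and 351.8 px (closed and centred would give 285.5 and 352.1), with an even brass margin all round. Next: ease off, centre the pins and withdraw with a guard.

Run:
```python
from rel import *
z=.2650
robot.set_gripper(.0642);rep("opened",.0087,z)
for k in range(6):
    if fz()<0.5:break
    z+=.0004;go(.0087,z)
rep("eased",.0087,z)
go(.0050,z);rep("centred",.005,z);robot.pause(.2)
z0=z
h=go(.0050,z+.010,guard=3.0);rep(f"lift hit {h}",.005,z+.01)
robot.pause(.3);rep("",.005,0);snap("s6")
```

```text
opened t37.83 w0.0642 fz 1.43 fgap -0.53 dx 8.7 z 0.2650/0.2648
eased t38.33 w0.0648 fz -0.29 fgap 0.36 dx 8.7 z 0.2658/0.2656
centred t38.66 w0.0643 fz -2.38 fgap 0.16 dx 5.0 z 0.2658/0.2657
lift hit False t39.51 w0.0641 fz -2.10 fgap -0.43 dx 5.0 z 0.2758/0.2758
 t39.81 w0.0640 fz -1.96 fgap 0.52 dx 5.0 z 0.0000/0.2757
```

Run:
```python
from rel import *
robot.line_to([*(P0+.005*G),.325],vel=.08);robot.pause(.3);rep("",.005,.325);snap("s7")
C=pickle.load(open("s7.pkl","rb"));im=cv2.imread("pics/w_s7.png")
hsv=cv2.cvtColor(im,cv2.COLOR_BGR2HSV)
V=hsv[:,:,2]
# refine bore centre on top face
uv=proj(C,[.6311,.0330,.088]);print("bore pred",uv,V[int(uv[1]),int(uv[0])-14:int(uv[0])+15])
x0,y0=int(uv[0]),int(uv[1]);print(V[y0-14:y0+15,x0])
sat=(hsv[:,:,1].astype(float)*hsv[:,:,2]/255).astype(np.float32)
S=np.array([.6311,.0330]);r=np.arange(22,34,.5)
print("r",r)
for a in range(0,360,20):
    th=yaw+np.radians(a);pts=np.array([proj(C,[*(S+k/1000*np.array([np.cos(th),np.sin(th)])),.0775]) for k in r],np.float32)
    sv=cv2.remap(sat,pts[:,0].reshape(1,-1),pts[:,1].reshape(1,-1),cv2.INTER_LINEAR)[0];vv=cv2.remap(V.astype(np.float32),pts[:,0].reshape(1,-1),pts[:,1].reshape(1,-1),cv2.INTER_LINEAR)[0]
    print(a,"V",vv.astype(int),"S",sv.astype(int)[8:])
```

```text
t40.92 w0.0640 fz -1.51 fgap 0.57 dx 5.0 z 0.3250/0.3245
bore pred [318.70132457 146.48287933] [255 252 234 233 245 243 243 249 226 122 126 128 129 132 130 128 127 126
 130 134 129 180 252 255 249 246 245 245 245]
[244 244 244 244 244 244 245 251 226 113 128 132 131 132 130 132 134 138
 106  56  59  85 116 124 123 122 121 121 121]
r [22.  22.5 23.  23.5 24.  24.5 25.  25.5 26.  26.5 27.  27.5 28.  28.5
 29.  29.5 30.  30.5 31.  31.5 32.  32.5 33.  33.5]
0 V [179 185 183 164 146 131 123 137 147 143 139 138 140 152 167 194 218 224
 224 197 167 123  90 112] S [ 4  5  6  8 14 35 52 49 43 20  2  4  5  4  4  4]
20 V [177 175 176 165 143 125 121 124 129 131 131 129 118 105 139 184 201 209
 192 153 123 105  97 117] S [ 5  5  5  6  9 13 17 17 15 11  9  8  6  5  4  4]
40 V [193 182 176 166 146 115  98  90 103 119 130 131 135 145 151 157 161 154
 141 125 110 110 121 130] S [ 4  5  6  7 15 32 42 42 32 16  5  3  3  3  4  5]
60 V [182 156 146 157 158 132 105 102 113 123 129 129 131 134 153 194 222 204
 185 149 120 115 123 127] S [ 3  5  7  9 15 25 32 27 17  9  5  4  4  4  4  4]
80 V [206 183 162 1
[... 1461 characters left out ...]
146 127 132 135 123] S [ 4  4  7  9 21 36 40 38 28 14  2  4  5  4  3  3]
280 V [239 224 207 200 195 184 171 155 138 132 133 130 123 130 180 226 232 235
 188 140 132 132 134 137] S [ 4  5  6  6  6  8 11 13  8  3  3  2  3  4  4  4]
300 V [223 207 197 190 180 166 149 141 140 144 148 141 135 148 185 221 233 237
 213 172 133 128 131 136] S [ 4  6  7  9 14 24 38 47 26  9  2  1  2  3  4  4]
320 V [199 195 195 189 168 139 116 108 112 125 134 133 124 134 182 221 243 250
 254 232 191 145 128 129] S [ 5  5  7  8  8 20 43 42 24  9  1  1  2  3  3  4]
340 V [171 174 185 177 156 140 130 124 129 132 134 135 154 178 190 204 221 238
 249 244 214 160 120 125] S [ 5  6  7 10 25 47 58 61 44 17  3  3  3  3  3  4]
```

Radially the brass margin shows at r≈29–30 mm at all angles, uniform and symmetric, so the ring is fully closed and centred. Now back to the holder: hover at the same pose as after pick-up and compare the pictures.

Run:
```python
from sq import *
robot.line_to([.5055,.2238,.315],vel=.12,rotation=[180,0,-167.1])
robot.line_to([.5055,.2238,.285],vel=.06);robot.pause(.5);show();snap("h1")
a=cv2.imread("pics/w_g1.png");b=cv2.imread("pics/w_h1.png")
np.set_printoptions(linewidth=230)
print(b.max(2)[178:194,300:340])
# hinge/handle patch shift between the pictures
for n,(y0,y1,x0,x1) in dict(hinge=(188,215,298,342),slot=(150,182,265,375)).items():
    t=a[y0:y1,x0:x1];r=cv2.matchTemplate(b[y0-10:y1+10,x0-10:x1+10],t,cv2.TM_CCOEFF_NORMED);_,m,_,l=cv2.minMaxLoc(r);print(n,m,np.array(l)-10)
```

```text
t44.38 w0.0640 f [ 0.02  0.64 -2.38] p [0.5055 0.2238 0.2851] tau [-0.02 -0.05 -0.04]
[[146  78  83  87  88  87  87  88  87  86  87  87  87  87  88  86  88  86  87  88  87  86  86  87  87  87  86  87  86  87  87  88  87  87  87  88  84  66  67 168]
 [146  76  84  88  87  87  87  88  88  86  88  87  87  87  88  88  86  87  87  88  87  87  87  87  88  88  88  86  88  88  88  87  87  87  88  88  86  68  99 182]
 [146  77  86  87  88  88  89  89  89  88  90  88  86  87  86  87  87  87  87  88  89  87  87  88  87  88  87  89  89  89  88  88  88  87  87  88  88  71 121 193]
 [143  73  85  87  88  90  88  83  85  84  84  87  89  86  87  87  87  87  87  86  87  86  87  87  88  87  89  87  86  84  85  87  90  87  87  87  85  71 119 193]
 [141  68  83  86  88  79  66  63  64  63  61  69  82  87  87  86  85  85  86  87  86  86  86  86  88  88  80  65  62  62  63  65  81  88  86  86  85  72 118 192]
 [154  64  76  80  84  66  43  48  47  47  50  49  71  81  80  79  80  80  80  78  79  80  80  80  82  81  60  47  48  48  48  49  63  82  81  81  79  68 130 197]
 [174 113 123 124 130  97  47  46  4
[... 956 characters left out ...]
241 166  46  42  43  45  60  73  92  86  80  80  80  82  81  80  82  81  81  81  80  81  83  83  76  65  50  46  46  43 126 215 244 250 247 243 242]
 [244 230 187 123  44  43  44  47  64  81  87  85  84  84  82  82  81  82  83  84  84  84  83  83  83  83  84  86  83  66  51  45  45  42  82 141 205 245 246 242]
 [230 109  38  37  41  44  47  50  74  86  84  83  82  85  84  83  84  83  83  84  85  84  84  84  84  84  83  84  87  87  64  46  48  46  44  39  68 230 250 243]
 [217  53  41  41  45  47  47  50  74  88  87  85  81  81  82  84  84  84  83  82  82  82  83  81  82  82  84  89  97  94  67  46  48  47  47  43  36 228 254 244]]
hinge 0.9819877743721008 [ 0 -1]
slot 0.993181049823761 [0 0]
```

Pliers hang within about 1 mm of their pick-up pose (jaw edge row 182 against 183.3, laterally equal). I shift 0.7 mm and insert with a guard.

Run:
```python
from sq import *
X,Y=.5055+.0007,.2238+.00015
robot.line_to([X,Y,.262],vel=.05)
h=robot.line_to([X,Y,.235],vel=.03,guard=3.5);show(f"mouth {h}")
if not h:
    h=robot.line_to([X,Y,.210],vel=.05,guard=3.5);show(f"in {h}")
if not h:
    h=robot.line_to([X,Y,.196],vel=.015,guard=3.5);show(f"seat {h}")
```

```text
mouth False t46.08 w0.0643 f [-0.6  -0.47 -1.15] p [0.5063 0.224  0.2352] tau [-0.02 -0.04 -0.05]
in False t46.73 w0.0641 f [ 0.3   0.14 -0.82] p [0.5062 0.2239 0.21  ] tau [0.04 0.01 0.03]
seat True t47.38 w0.0645 f [-0.01 -0.    5.64] p [0.5062 0.224  0.2006] tau [0.02 0.1  0.01]
```

Run:
```python
from sq import *
X,Y=.5062,.22395
robot.line_to([X,Y,.2012],vel=.02)
for w in(.067,.072,.085): robot.set_gripper(w);show()
robot.line_to([X,Y,.30],vel=.08);show()
robot.move_pose([.50,.21,.31],[180,0,90]);robot.pause(.2);C=cal("wrist");b=robot.grab_frame("wrist");cv2.imwrite("pics/w_end.png",b);show()
a=cv2.imread("pics/w_pl.png")
for n,im in(("before",a),("after",b)):
    H,S,V=cv2.split(cv2.cvtColor(im,cv2.COLOR_BGR2HSV));r=(((H<5)|(H>172))&(S>150)&(V>60)).astype(np.uint8);r[:80]=0;r[245:]=0;r[:,:250]=0;r[:,390:]=0
    cs,_=cv2.findContours(r,cv2.RETR_EXTERNAL,cv2.CHAIN_APPROX_NONE);print(n,[(cv2.boundingRect(c),cv2.contourArea(c)) for c in cs if cv2.contourArea(c)>60])
```

```text
t47.85 w0.0666 f [ 0.16 -0.9  -1.4 ] p [0.5061 0.2239 0.2009] tau [-0.03 -0.03 -0.03]
 t48.08 w0.0720 f [0.64 0.01 0.29] p [0.5063 0.224  0.2014] tau [ 0.02 -0.   -0.02]
 t48.37 w0.0850 f [ 0.24  0.22 -0.85] p [0.5062 0.224  0.2013] tau [ 0.   -0.08  0.03]
 t49.75 w0.0848 f [ 0.77 -0.33  0.12] p [0.506  0.2239 0.2993] tau [ 0.01 -0.05 -0.  ]
 t51.56 w0.0848 f [-0.11  0.32 -0.54] p [0.5  0.21 0.31] tau [-0.03  0.01 -0.  ]
before [((322, 195, 21, 30), 427.5), ((306, 130, 22, 28), 436.0)]
after [((322, 197, 21, 29), 424.0), ((306, 132, 22, 28), 436.0)]
```

Run:
```python
from sq import *
robot.move_pose([.62,.033,.265],[180,0,90]);robot.pause(.2);snap("fin");show()
C=pickle.load(open("fin.pkl","rb"));im=cv2.imread("pics/w_fin.png");hsv=cv2.cvtColor(im,cv2.COLOR_BGR2HSV)
sat=(hsv[:,:,1].astype(float)*hsv[:,:,2]/255).astype(np.float32);V=hsv[:,:,2].astype(np.float32)
S=np.array([.6311,.0330]);r=np.arange(25,32,.25);yaw=np.radians(169.5);res={}
for a in range(0,360,15):
    th=yaw+np.radians(a);p=np.array([proj(C,[*(S+k/1000*np.array([np.cos(th),np.sin(th)])),.0765]) for k in r],np.float32)
    v=cv2.remap(sat,p[:,0].reshape(1,-1),p[:,1].reshape(1,-1),cv2.INTER_LINEAR)[0];res[a]=(float(r[v.argmax()]),int(v.max()))
print("brass peak radius, strength",res)
# lug line at 31 mm along gap direction: brightness profile across lugs
G=-np.array([np.cos(yaw),np.sin(yaw)]);T=np.array([-G[1],G[0]]);t=np.arange(-22,22.1,1)
for g in(29,31,33):
    p=np.array([proj(C,[*(S+g/1000*G+k/1000*T),.078]) for k in t],np.float32)
    print(g,cv2.remap(V,p[:,0].reshape(1,-1),p[:,1].reshape(1,-1),cv2.INTER_LINEAR)[0].astype(int))
```

```text
t52.68 w0.0851 f [-0.29  0.73 -1.  ] p [0.6198 0.0343 0.2657] tau [-0.01  0.02  0.  ]
brass peak radius, strength {0: (29.5, 48), 15: (29.25, 26), 30: (25.0, 7), 45: (25.0, 5), 60: (25.0, 4), 75: (26.0, 5), 90: (27.0, 5), 105: (25.0, 6), 120: (25.0, 5), 135: (25.0, 9), 150: (28.5, 11), 165: (25.0, 9), 180: (29.0, 129), 195: (29.25, 71), 210: (29.5, 43), 225: (29.25, 88), 240: (29.5, 85), 255: (29.5, 66), 270: (29.5, 101), 285: (29.25, 91), 300: (29.5, 80), 315: (29.5, 49), 330: (29.5, 24), 345: (29.25, 34)}
29 [ 62  60  59  58  58  58  58  57  82  96  71  65  67  90 116 111 108 111
  88 134 205 221 222 224 204 143 111  97 132 189 170 151 139 112 104 110
  96  92 112 113 109 103  83  67  60]
31 [ 63  64  62  58  57  57  57  58  67  77  63  54  56  55  53  63  93 109
  91  69  82  96 110 120 118 111 107  89  81  87  68  58  58  65  93 114
  93  71  77  66  58  56  57  60  64]
33 [ 63  63  63  63  63  60  62  73  87  77  58  48  51  55  56  72 103 113
  89  72  95  84  80  85  89 103 110  91  63  64  58  52  54  72 102 110
  92  64  64  73  88  96 102 107 110]
```

```bash
python3 -c "
from plant import robot
print(robot.job_done(), robot.observe()['time'])"
```

```text
the job is handed in; nothing more can be done
the job is handed in; nothing more can be done
```

The retaining ring is on the spindle and closed in its groove, and the job was handed in at about 53 s of the 72 s allowed. The pliers are back upright in their holder with the handles let go.

**What I did:** I took the red-gripped pliers from the holder and seated both pins in the lug holes. I spread the ring to about 0.2 rad per arm, lifted it and slid it over the spindle without touching it. I pressed the washer with about 4–6 N (peak about 6). I let the ring close stepwise while drawing it towards its gap, then put the pliers back.

**Last checks:**
- **Ring:** the brass margin shows at 29–30 mm radius wherever it could be seen, matching the 29 mm outer radius of a closed ring. The lug holes are about 18.5–19 mm apart; fully closed is 18 mm.
- **Pliers:** they came free of the ring with no drag, and the picture of the grips in the holder matches the one before pick-up within 2 pixels.

**What disagreed or stayed weak:**
- Drawing the ring towards its gap moved further (8.7 mm) than the pins' play allows, with no clear force. I think the pliers swung slightly in the fingers; the later pictures show no effect.
- In the final view one side of the washer gave no brass signal (probably shadow), so the full circle rests on the previous picture.
- I used all 12 viewable pictures by the time the ring was over the spindle, so everything after that was checked by numbers only. I did not check the other tools and parts in a final picture.

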